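# Load the countertop food warmer

## Robot

A 6-joint arm with a two-finger parallel gripper is mounted at the origin on the work surface. World frame = base frame: x ahead of the robot, y to its left, z up, the work surface at z = 0. Lengths are in m, angles in rad, forces in N, time in s.
With the tool pointing down it reaches from about 0.4 to 0.825 m from the base axis. Payload 7 kg.
Tool frame: the origin (TCP) lies on the mounting face of the last link; the fingertips stand 173 mm ahead of it and the grasp point (between the pads) lies 155 mm ahead of it; z points along the fingers, y is the line along which they close (so a half turn about z gives the same grasp; the last joint's range is limited). The gripper opens to 85 mm and grips with 20 to 120 N. Pads are 22 mm wide; open, the fingers measure 114 mm over their backs; the gripper's body (76 mm by 85 mm) begins 54 mm behind the grasp point. The pads swing forward as they close: fully open they stand 13 mm farther back than shut.
Start: joints at [-0.846, 0.359, 0.012, 0, -1.224, -0.288], TCP at [0.286, -0.612, 0.405] pointing down, gripper open.
Joint ranges: [-3.07, 3.07], [-1.43, 2.12], [-1.02, 1.25], [-3.03, 1.67], [-3.05, -0], [-3.03, 3.03]. Speed limits (rad/s): [2.39, 2.39, 3.01, 3.14, 3.14, 3.14].

## Interface

Orientations are given as a 3x3 rotation matrix whose columns are the frame's x, y, z axes.
In Python, from station import ctrl gives the robot as it stands.
- The arm moves only by the tool move_arm, never from a script. Its argument "series" is a list of rows, each a list of 5 numbers: the finger opening in cm, from 0 to 8.54, then the shift along the world's x, y, z in cm, then the turn about the world's z in degrees. A call has 1 to 5 rows; each row is the pose to reach, as a shift and turn from the pose commanded when the call began; what a row does not reach only later rows make up. A row lasts 1/10 s, in which the tool goes at most 50 mm and 8.59 degrees, less where a joint would pass 70% of its speed; a pose out of reach is approached as far as the arm can. A call with a gripper value outside its range is refused whole. The fingers move at their own pace and stop on an object; "newtons" is the grip in N (left out, the last holds). Time passes only in rows, so rows that repeat a pose let the fingers close. It gives the time, the measured TCP pose, the force, the opening and the grip force at its end, in the units of the state.
- ctrl.read_state(): the state, without advancing time (a new reading comes with each control period).
- ctrl.snapshot(name): name is "side" or "top" or "wrist"; returns (picture, depth): 384x512x3 uint8, red, green, blue; 384x512 float32, m along the optical axis (not along the pixel's ray), 0 where there is no reading.
- ctrl.camera_model(name): a dict with "K" (3x3 intrinsics, pixels), "R" (3x3) and "t" (3): a world point X has camera coordinates R X + t; the wrist camera has in their place "T_tool_cam" (4x4, takes a point from camera to tool coordinates, whose origin is the TCP and whose axes are the flange's). Camera axes: x right, y down, z forward; pixel columns grow to the right and rows downward; lengths in m; the calibration is good to about 2 mm. A picture is of the moment at which its call begins: read the wrist's pose just before it. camera_model takes no time and is no camera call.
- ctrl.job_done(): hands the job in; it is judged then, once.
The state is a dict: "clock": time; "qpos": joint angles; "qd": joint speeds; "tau": joint torques, N m; "position": TCP position; "ee_rot": TCP orientation; "ft_force": force on the tool from outside, world axes, zero at the start; "wrist_torque": the same for the moment, N m; "opening": opening from 0.0 (shut) to 1.0 (fully open); "finger_force": force on a finger pad.
Only numpy, scipy, OpenCV 4.12 (cv2) and the standard library are available. Lean on these libraries where they do the work, as an engineer would, in place of code of your own. Each camera call takes 0.05 s, during which the arm holds its last target. There are 200 camera calls.

## Task

Put the tall lidded soup cup into the countertop food warmer: pull the warmer's door all the way down, stand the cup upright wholly inside on the warmer's floor, then push the door back up until it is shut. Also stand the little vent flap on the warmer's roof straight up so that steam can escape. Never let the cup tip over, and leave the other things where they are.

Things in the scene. Friction and masses are not known exactly. Their poses are not given: they have to be found in the camera images.
- warmer: Steel countertop food warmer, fixed. Origin: on the table below the middle of its mouth; x points into it (away from the robot), y left, z up. In its frame, mm: body x 0 to 240, y -130 to 200, roof top z 197; cavity x 0 to 230, y -120 to 120, z 61 (floor) to 187 (ceiling). Two unused dials on the front at y 162 stick out 17.
- door (a joint): Drop-down door of the warmer: 0 = shut (upright), 1.57 = fully down (level, inner face flush with the cavity floor). Stiff hinge: stays where left. Hinge along warmer y at warmer (x 0, z 62) mm. Door 240 wide (y -120 to 120), 135 high, 14 thick (x -14 to 0 when shut).
- door_bar (a point): Middle of the door's handle: round dark bar, 12 mm thick, 100 long along y, on a post at each end, 35 mm beyond the door's upper edge (29 free between), in the door's plane. At warmer (-7, 0, 232) mm when shut, (-170, 0, 55) when fully down. Axes: y along the bar, z from hinge to bar, x into the warmer when shut.
- flap (a joint): Small steel vent flap on the roof: 0 = lying flat, 1.57 = straight up, 2.1 = its stop, past upright. Stiff hinge: stays where left. Hinge along warmer x at warmer (y 140, z 219) mm; 50 wide (warmer x 15 to 65); its plate reaches 55 mm from the hinge, towards warmer -y when flat.
- flap_tab (a point): Middle of the black finger tab on the flap's free edge: 12 mm thick along warmer x, 28 long (55 to 83 from the hinge), 18 high. At warmer (40, 71, 223) mm when the flap lies flat. Axes: x along the hinge, y from tab to hinge, z out of the upper face.
- soup_cup: The soup cup: plain white plastic cup with a flat lid fixed on, the tallest white cup standing loose on the table: 66 mm high, 64 mm diameter at the lid, 58 at the foot, about 0.2 kg. Origin: centre of its underside, z up.
- dessert_cup_a: Bystander: low white lidded dessert cup, 36 mm high, 48 mm diameter. Origin: centre of its underside.
- dessert_cup_b: Bystander: another such low dessert cup, 36 mm high, 48 mm diameter. Origin: centre of its underside.
- sanitizer: Bystander: white bottle, 150 mm high, 52 mm diameter, standing beside the warmer. Origin: centre of its underside.
- shaker: Bystander: small jar standing on the warmer's roof, 75 mm high, 44 mm diameter. Origin: centre of its underside.
- spoon: Bystander: steel spoon, 240 mm long, lying on the table to the right. Origin: at mid-length, underside.
Mind the look-alikes: they are no part of the job. Leave any orange or turquoise look-alike of the soup_cup alone.

How it is judged:
By the outcome, as a careful person would: the job done as asked, in the order asked, and still so for the second after the job is handed in, with the robot touching nothing.
It also fails if it takes over 72 s, if anything falls off the work surface, if the arm or the gripper's body presses on something with over 40 N, if the wrist force passes 120 N, or if a joint passes its speed limit or range.

## Working session

There is one attempt and no reset: what is moved stays moved. The work goes in short steps, Python scripts to look and compute and a tool call to move; the robot and the scene stay as the last step left them, time stands still between calls to the robot, and variables do not carry over. Pictures are saved under pics/ and viewed, at most 10 in all, crops included, and the job is handed in when it is done.

Besides the shell and the picture viewer there is one more tool, called after "Request:" in YAML: its name, and indented under it one key for each argument. move_arm: Moves the arm, as the interface text tells. Its arguments: {"type":"object","properties":{"series":{"type":"array","items":{"type":"array","items":{"type":"number"}}},"newtons":{"type":"number"}},"required":["series"]}

```bash
ls; mkdir -p pics; python3 - <<'E'
from station import ctrl
import cv2,numpy as np,pickle
s=ctrl.read_state();print({k:np.round(v,3) for k,v in s.items()})
d={}
for n in("side","top"):
    p,z=ctrl.snapshot(n);m=ctrl.camera_model(n);d[n]=(p,z,m)
    cv2.imwrite(f"pics/{n}0.png",cv2.cvtColor(p,cv2.COLOR_RGB2BGR))
    print(n,np.round(m["K"],1).tolist(),np.round(m["R"],3).tolist(),np.round(m["t"],3), "cam",np.round(-m["R"].T@m["t"],3))
print(ctrl.camera_model("wrist"))
pickle.dump(d,open("d0.pkl","wb"))
E
```

```text
pics
{'clock': np.float64(0.0), 'qpos': array([-0.846,  0.359,  0.011, -0.   , -1.224, -0.288]), 'qd': array([ 0.   ,  0.001, -0.001, -0.002,  0.001,  0.004]), 'tau': array([-2.0000e-03, -5.8333e+01,  2.9341e+01,  6.9370e+00, -6.0000e-03,
        0.0000e+00]), 'position': array([ 0.285, -0.611,  0.404]), 'ee_rot': array([[-0.906, -0.423, -0.001],
       [-0.423,  0.906,  0.001],
       [ 0.   ,  0.002, -1.   ]]), 'ft_force': array([ 0.185,  0.647, -0.069]), 'wrist_torque': array([-0.038, -0.089,  0.002]), 'finger_force': np.float64(0.0), 'opening': np.float64(1.0)}
side [[413.6, 0.0, 254.6], [0.0, 413.6, 181.6], [0.0, 0.0, 1.0]] [[-0.765, -0.644, -0.018], [-0.485, 0.594, -0.642], [0.424, -0.482, -0.767]] [0.407 0.382 0.891] cam [0.119 0.465 0.936]
top [[403.5, 0.0, 254.1], [0.0, 403.5, 192.4], [0.0, 0.0, 1.0]] [[-0.006, -1.0, -0.007], [-0.997, 0.007, -0.072], [0.072, 0.006, -0.997]] [-0.025  0.542  1.159] cam [ 0.456 -0.035  1.195]
{'K': array([[278.93526101,   0.        , 252.82637205],
       [  0.        , 278.93526101, 191.14397536],
       [  0.        ,   0.        ,   1.        ]]), 'T_tool_cam': array([[ 1.30422897e-04, -9.59503399e-01, -2.81697017e-01,
         7.17959272e-02],
       [ 9.99999988e-01,  1.49682217e-04, -4.68506915e-05,
        -7.17273117e-05],
       [ 8.71184317e-05, -2.81697008e-01,  9.59503407e-01,
         3.06322706e-02],
       [ 0.00000000e+00,  0.00000000e+00,  0.00000000e+00,
         1.00000000e+00]])}
```

View pics/top0.png

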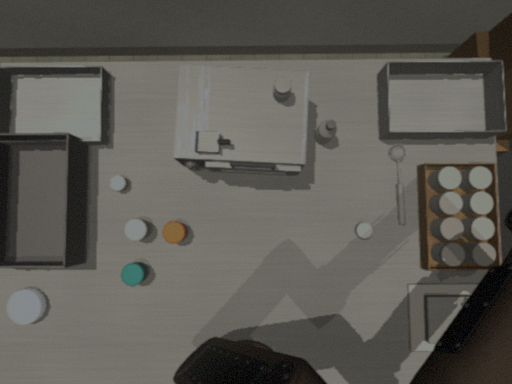

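View pics/side0.png

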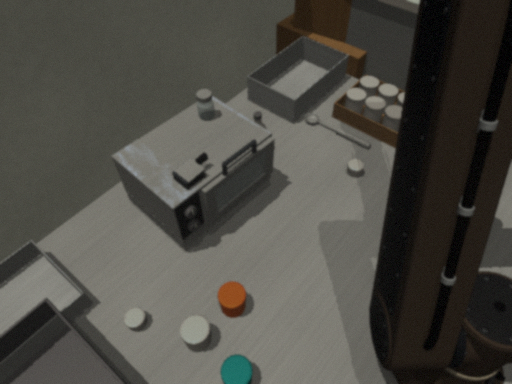

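The top view shows the warmer at (243,115), its door apparently shut with the bar at (240,167). The vent flap is at (209,142) with its black tab at (225,142), and the shaker is at (283,90). White cup candidates are (136,230), (118,183), (364,230), (27,306) and the crate at (465,215). Orange (174,232) and teal (133,273) are the look-alikes. I'll measure the heights and take one crop.

```bash
cat > h.py <<'E'
import numpy as np,cv2,pickle
def cloud(z,m):
    v,u=np.mgrid[:z.shape[0],:z.shape[1]];K=m["K"]
    c=np.stack([(u-K[0,2])/K[0,0]*z,(v-K[1,2])/K[1,1]*z,z],-1)
    return (c-m["t"])@m["R"]      # R^T (c-t)
def ray(px,m,h):
    K=m["K"];o=-m["R"].T@m["t"];d=m["R"].T@np.array([(px[0]-K[0,2])/K[0,0],(px[1]-K[1,2])/K[1,1],1])
    return o+d*(h-o[2])/d[2]
E
python3 - <<'E'
from h import *
d=pickle.load(open("d0.pkl","rb"))
p,z,m=d["top"];P=cloud(z,m)
print("table z",np.median(P[250:300,240:260,2]))
for c in[(136,230),(118,183),(364,230),(27,306),(174,232),(133,273),(450,178),(326,130)]:
    h=np.median(P[c[1]-2:c[1]+3,c[0]-2:c[0]+3,2])
    r=30;y0,x0=max(c[1]-r,0),max(c[0]-r,0)
    w=P[y0:c[1]+r,x0:c[0]+r]; mk=(abs(w[...,2]-h)<.008)
    n,l,st,ce=cv2.connectedComponentsWithStats(mk.astype(np.uint8)); k=l[c[1]-y0,c[0]-x0]
    q=w[l==k]; print(c,"h",h.round(4),"ctr",np.round((q[:,:2].max(0)+q[:,:2].min(0))/2,4),q[:,:2].mean(0).round(4),"diam",np.ptp(q[:,:2],axis=0).round(3), "area d",np.sqrt(len(q)*4/np.pi).round(1))
# roof
mk=((abs(P[...,2]-.197)<.006)&(z>0)).astype(np.uint8)
n,l,st,ce=cv2.connectedComponentsWithStats(mk);k=1+st[1:,4].argmax();print(st[k])
q=P[l==k];print("roof z",np.median(q[:,2]));rc=cv2.minAreaRect(q[:,:2].astype(np.float32));print(rc,cv2.boxPoints(rc))
for n in d:
    im=cv2.cvtColor(d[n][0],cv2.COLOR_RGB2BGR);im=cv2.convertScaleAbs(im,alpha=1.5,beta=15)
    if n=="top":a=cv2.resize(im[55:185,165:345],(800,578),interpolation=cv2.INTER_CUBIC);b=cv2.resize(im[165:330,0:200],None,fx=2,fy=2,interpolation=2)
    else: c=cv2.resize(im[80:250,105:285],None,fx=2,fy=2,interpolation=2)
cv2.imwrite("pics/warm.png",a)
h=max(b.shape[0],c.shape[0]);f=lambda x:cv2.copyMakeBorder(x,0,h-x.shape[0],0,0,0)
cv2.imwrite("pics/mix.png",np.hstack([f(b),f(c)]));print(b.shape,c.shape)
E
```

```text
table z 7.972649498737174e-05
(136, 230) h 0.0649 ctr [0.4382 0.3045] [0.4374 0.3036] diam [0.062 0.063] area d 23.1
(118, 183) h 0.0352 ctr [0.5723 0.3666] [0.5717 0.3665] diam [0.044 0.045] area d 16.5
(364, 230) h 0.0361 ctr [ 0.4306 -0.3426] [ 0.4305 -0.3429] diam [0.046 0.046] area d 16.8
(27, 306) h 0.0336 ctr [0.2202 0.6271] [0.2204 0.6262] diam [0.099 0.101] area d 35.9
(174, 232) h 0.0657 ctr [0.4292 0.1968] [0.4293 0.1967] diam [0.061 0.062] area d 22.9
(133, 273) h 0.0666 ctr [0.3136 0.311 ] [0.3138 0.3104] diam [0.061 0.064] area d 23.1
(450, 178) h 0.0839 ctr [ 0.5733 -0.569 ] [ 0.5743 -0.5677] diam [0.062 0.065] area d 23.3
(326, 130) h 0.1147 ctr [ 0.7091 -0.2342] [ 0.7054 -0.2302] diam [0.031 0.032] area d 8.1
[  174    64   136   101 11318]
roof z 0.1968481043573473
((0.7274088859558105, 0.0006012022495269775), (0.33037394285202026, 0.2434958517551422), 86.6610107421875) [[ 0.5962466  -0.15721433]
 [ 0.8393291  -0.17139636]
 [ 0.8585712   0.15841673]
 [ 0.61548865  0.17259876]]
(330, 400, 3) (340, 360, 3)
```

View pics/mix.png

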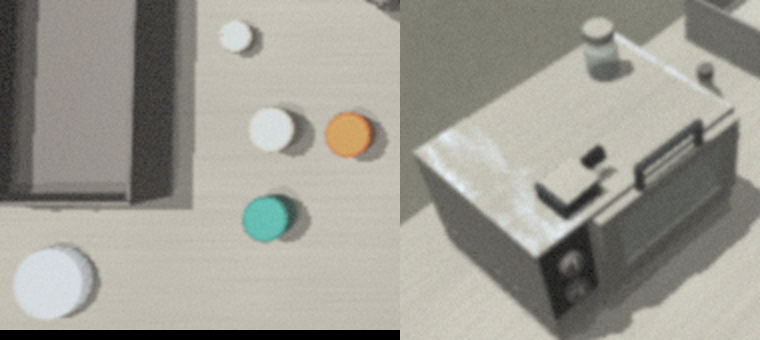

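```bash
python3 - <<'E'
from h import *
d=pickle.load(open("d0.pkl","rb"))
p,z,m=d["top"];P=cloud(z,m)
a=-np.radians(3.34);O=np.array([.6038,-.0274]);A=np.array([[np.cos(a),-np.sin(a)],[np.sin(a),np.cos(a)]])
W=P.copy();W[...,:2]=(P[...,:2]-O)@A
for n in d:
    W=cloud(d[n][1],d[n][2]);W[...,:2]=(W[...,:2]-O)@A
    for nm,(x0,x1,y0,y1,z0,z1) in dict(bar=(-.05,.012,-.12,.12,.215,.25),tab=(.0,.1,.04,.1,.205,.26),plate=(0,.09,.085,.15,.208,.26),front=(-.03,.02,-.1,.1,.08,.17),roofL=(.05,.2,.15,.25,.185,.205)).items():
        k=(W[...,0]>x0)&(W[...,0]<x1)&(W[...,1]>y0)&(W[...,1]<y1)&(W[...,2]>z0)&(W[...,2]<z1)&(d[n][1]>0)
        q=W[k]
        if len(q): print(n,nm,len(q),"min",q.min(0).round(3),"max",q.max(0).round(3),"mean",q.mean(0).round(4))
E
```

```text
side bar 249 min [-0.016 -0.052  0.215] max [-0.002  0.06   0.24 ] mean [-0.0118  0.0073  0.2335]
side tab 194 min [0.017 0.062 0.206] max [0.067 0.1   0.242] mean [0.0398 0.0858 0.2288]
side plate 518 min [0.016 0.085 0.208] max [0.068 0.148 0.24 ] mean [0.0412 0.1186 0.2231]
side front 1284 min [-0.016 -0.1    0.08 ] max [-0.005  0.1    0.17 ] mean [-0.0098  0.0018  0.1245]
side roofL 1146 min [0.05  0.15  0.185] max [0.2   0.204 0.202] mean [0.1224 0.179  0.1968]
top bar 228 min [-0.016 -0.053  0.217] max [-0.004  0.055  0.242] mean [-0.0107  0.0006  0.2359]
top tab 193 min [0.018 0.058 0.207] max [0.066 0.1   0.241] mean [0.0416 0.0848 0.2293]
top plate 484 min [0.017 0.086 0.211] max [0.068 0.144 0.24 ] mean [0.0421 0.115  0.2233]
top front 238 min [-0.015 -0.098  0.08 ] max [-0.009  0.098  0.17 ] mean [-0.0106  0.0007  0.1071]
top roofL 1156 min [0.05  0.15  0.191] max [0.2   0.2   0.203] mean [0.1245 0.1751 0.1967]
```

Soup cup candidates (top view pixels):
- **(136,230):** 66 mm high, 64 mm diameter, loose and white. It fits, and the crop confirms it.
- **(118,183) and (364,230):** 36 mm high, so the dessert cups.
- **(27,306):** 100 mm wide and 34 mm high, so a bowl.
- **Crate cups:** not standing on the table.
- **Orange and teal:** excluded look-alikes.

The door is shut and the flap lies flat. I'll move above the bar now.

Request:
move_arm:
  series:
    - [8.5,2.4,4.4,2,7]
    - [8.5,4.7,8.8,4,14]
    - [8.5,7,13.2,6,21]
    - [8.5,9.3,17.6,8,28]
    - [8.5,11.7,22,8,35]

```text
clock: 0.6
position: [0.3965, -0.4024, 0.4856]
ee_rot: [[-0.496, -0.869, 0.002], [-0.869, 0.496, -0.002], [0.0, -0.003, -1.0]]
ft_force: [1.6, -0.1, 0.2]
opening: 0.994
finger_force: 0.0
```

Request:
move_arm:
  series:
    - [8.5,2.4,4.4,0,7]
    - [8.5,4.7,8.8,0,14]
    - [8.5,7,13.2,0,21]
    - [8.5,9.3,17.6,0,26.7]
    - [8.5,11.7,22,0,26.7]

```text
clock: 1.1
position: [0.5132, -0.1818, 0.4836]
ee_rot: [[-0.054, -0.999, 0.0], [-0.999, 0.054, 0.0], [-0.0, -0.0, -1.0]]
ft_force: [1.2, -0.1, 0.3]
opening: 0.996
finger_force: 0.0
```

Request:
move_arm:
  series:
    - [8.5,2.4,4.4,0,0]
    - [8.5,4.7,8.8,0,0]
    - [8.5,7.6,14.5,0,0]
    - [8.5,7.6,14.5,0,0]
    - [8.5,7.6,14.5,0,0]

```text
clock: 1.6
position: [0.5897, -0.0368, 0.4824]
ee_rot: [[-0.054, -0.999, -0.002], [-0.999, 0.054, -0.0], [0.0, 0.002, -1.0]]
ft_force: [0.1, -0.6, 0.0]
opening: 0.996
finger_force: 0.0
```

```bash
python3 - <<'E'
from h import *
from station import ctrl
s=ctrl.read_state();p,z=ctrl.snapshot("wrist");m=ctrl.camera_model("wrist")
T=m["T_tool_cam"];R=s["ee_rot"]@T[:3,:3];t=s["ee_rot"]@T[:3,3]+s["position"]
P=cloud(z,dict(K=m["K"],R=R.T,t=-R.T@t))
s=ctrl.read_state();print(s["position"].round(4),s["ee_rot"].round(3).tolist())
a=-np.radians(3.34);O=np.array([.6025,-.026]);A=np.array([[np.cos(a),-np.sin(a)],[np.sin(a),np.cos(a)]])
W=P.copy();W[...,:2]=(P[...,:2]-O)@A
k=(abs(W[...,0])<.04)&(abs(W[...,1])<.1)&(abs(W[...,2]-.232)<.015)&(z>0)
q=W[k];print(len(q),q.min(0),q.max(0),q.mean(0),P[k].mean(0))
k=(W[...,0]>.02)&(abs(W[...,1])<.1)&(abs(W[...,2]-.197)<.01)&(z>0);print("roof",np.median(W[k][:,2]))
E
```

```text
[ 0.5891 -0.038   0.4827] [[-0.055, -0.998, -0.002], [-0.998, 0.055, -0.0], [0.0, 0.002, -1.0]]
2264 [-0.01444061 -0.05574436  0.21802037] [0.03996456 0.09998681 0.23965729] [1.19091391e-04 1.35035107e-02 2.34609299e-01] [ 0.60340562 -0.01252636  0.2346093 ]
roof 0.19719438167652453
```

Request:
move_arm:
  series:
    - [8.5,0.6,1.2,0,0]
    - [8.5,0.6,1.2,-3,0]
    - [8.5,0.6,1.2,-6,0]
    - [8.5,0.6,1.2,-9.8,0]
    - [8.5,0.6,1.2,-9.8,0]

```text
clock: 2.15
position: [0.593, -0.0279, 0.3808]
ee_rot: [[-0.059, -0.998, -0.008], [-0.998, 0.059, -0.001], [0.001, 0.008, -1.0]]
ft_force: [-0.4, -0.1, 0.3]
opening: 0.999
finger_force: 0.0
```

Request:
move_arm:
  series:
    - [0.5,0,0,0,0]
    - [0.5,0,0,0,0]
    - [0.5,0,0,0,0]
    - [0.5,0,0,0,0]
    - [0.5,0,0,0,0]
  newtons: 50

```text
clock: 2.65
position: [0.5949, -0.0269, 0.3864]
ee_rot: [[-0.057, -0.998, 0.001], [-0.998, 0.057, 0.0], [-0.0, -0.001, -1.0]]
ft_force: [-3.3, 0.7, 2.5]
opening: 0.142
finger_force: 1.8
```

Request:
move_arm:
  series:
    - [0.5,0,0,0,0]
    - [0.5,0,0,0,0]
    - [0.5,0,0,0,0]
    - [0.5,0,0,0,0]
    - [0.5,0,0,0,0]

```text
clock: 3.15
position: [0.5949, -0.0268, 0.3865]
ee_rot: [[-0.057, -0.998, 0.001], [-0.998, 0.057, -0.0], [0.0, -0.001, -1.0]]
ft_force: [-2.2, 1.0, 5.4]
opening: 0.12
finger_force: 48.8
```

Request:
move_arm:
  series:
    - [0.5,-1.48,0.09,-0.13,0]
    - [0.5,-2.94,0.17,-0.38,0]
    - [0.5,-4.37,0.25,-0.76,0]
    - [0.5,-5.76,0.34,-1.26,0]
    - [0.5,-7.1,0.41,-1.89,0]

```text
clock: 3.65
position: [0.5248, -0.0227, 0.3683]
ee_rot: [[-0.056, -0.998, 0.005], [-0.998, 0.056, 0.0], [-0.0, -0.005, -1.0]]
ft_force: [6.3, -1.6, 1.8]
opening: 0.121
finger_force: 49.2
```

Request:
move_arm:
  series:
    - [0.5,-1.29,0.08,-0.74,0]
    - [0.5,-2.5,0.15,-1.58,0]
    - [0.5,-3.65,0.21,-2.54,0]
    - [0.5,-4.69,0.27,-3.58,0]
    - [0.5,-5.64,0.33,-4.72,0]

```text
clock: 4.15
position: [0.4688, -0.0193, 0.3205]
ee_rot: [[-0.056, -0.998, 0.006], [-0.998, 0.056, 0.0], [-0.001, -0.006, -1.0]]
ft_force: [9.8, -4.2, 1.3]
opening: 0.12
finger_force: 49.6
```

Request:
move_arm:
  series:
    - [0.5,-0.86,0.05,-1.21,0]
    - [0.5,-1.6,0.09,-2.5,0]
    - [0.5,-2.22,0.13,-3.84,0]
    - [0.5,-2.73,0.16,-5.23,0]
    - [0.5,-3.12,0.18,-6.67,0]

```text
clock: 4.65
position: [0.4386, -0.0174, 0.254]
ee_rot: [[-0.055, -0.998, 0.007], [-0.998, 0.055, 0.001], [-0.001, -0.007, -1.0]]
ft_force: [9.2, -7.8, 1.4]
opening: 0.118
finger_force: 48.7
```

Request:
move_arm:
  series:
    - [0.5,-0.26,0.02,-1.46,0]
    - [0.5,-0.39,0.02,-2.94,0]
    - [0.5,-0.4,0.02,-4.42,0]
    - [0.5,-0.4,0.02,-4.6,0]
    - [0.5,-0.4,0.02,-4.6,0]

```text
clock: 5.15
position: [0.4358, -0.0168, 0.2088]
ee_rot: [[-0.055, -0.998, 0.008], [-0.999, 0.055, 0.001], [-0.001, -0.008, -1.0]]
ft_force: [10.2, -7.4, 7.6]
opening: 0.117
finger_force: 59.3
```

Request:
move_arm:
  series:
    - [2.8,0,0,0,0]
    - [2.8,0,0,0,0]
    - [2.8,0,0,0,0]
    - [2.8,0,0,2,0]
    - [2.8,0,0,5,0]

```text
clock: 5.65
position: [0.4314, -0.0177, 0.2558]
ee_rot: [[-0.057, -0.998, -0.005], [-0.998, 0.057, -0.002], [0.002, 0.005, -1.0]]
ft_force: [1.6, 1.2, -0.4]
opening: 0.33
finger_force: 0.0
```

Request:
move_arm:
  series:
    - [2.8,0,0,4,0]
    - [8.5,0,1,8,0]
    - [8.5,0,5,9,0]
    - [8.5,0,9,9,0]
    - [8.5,0,13,9,0]

```text
clock: 6.15
position: [0.4318, 0.1137, 0.3473]
ee_rot: [[-0.058, -0.998, 0.001], [-0.998, 0.058, 0.001], [-0.001, -0.001, -1.0]]
ft_force: [0.9, 0.6, 0.4]
opening: 0.98
finger_force: 0.0
```

Request:
move_arm:
  series:
    - [8.5,0,4,0,0]
    - [8.5,0,8,0,0]
    - [8.5,0,12,0,0]
    - [8.5,0.2,16,0,0]
    - [8.5,0.2,19.1,0,0]

```text
clock: 6.65
position: [0.4339, 0.3057, 0.3463]
ee_rot: [[-0.056, -0.998, -0.0], [-0.998, 0.056, -0.0], [0.0, 0.0, -1.0]]
ft_force: [-0.4, 0.2, -0.1]
opening: 0.996
finger_force: 0.0
```

```bash
cat >> h.py <<'E'
a=-np.radians(3.34);O=np.array([.6025,-.026]);A=np.array([[np.cos(a),-np.sin(a)],[np.sin(a),np.cos(a)]])
def warm(P):
    W=P.copy();W[...,:2]=(P[...,:2]-O)@A;return W
def world(x,y): return O+A@np.array([x,y])
def wrist(ctrl):
    s=ctrl.read_state();p,z=ctrl.snapshot("wrist");m=ctrl.camera_model("wrist")
    T=m["T_tool_cam"];R=s["ee_rot"]@T[:3,:3];t=s["ee_rot"]@T[:3,3]+s["position"]
    return p,z,cloud(z,dict(K=m["K"],R=R.T,t=-R.T@t))
E
python3 - <<'E'
from h import *
from station import ctrl
p,z,P=wrist(ctrl)
s=ctrl.read_state();print(s["position"].round(4),s["opening"])
k=(abs(P[...,2]-.066)<.006)&(np.hypot(P[...,0]-.438,P[...,1]-.304)<.06)&(z>0)
q=P[k].astype(np.float32);print(len(q),"wrist cup circle",cv2.minEnclosingCircle(q[:,:2]),q.mean(0))
p,z=ctrl.snapshot("top");W=warm(cloud(z,ctrl.camera_model("top")))
for x in (-.17,-.12,-.08,-.03):
    k=(abs(W[...,0]-x)<.008)&(abs(W[...,1])<.045)&(z>0);print("door z at",x,np.median(W[k][:,2]).round(4))
E
```

```text
[0.4345 0.309  0.3462] 0.9951265027381101Traceback (most recent call last):
  File "<stdin>", line 6, in <module>
cv2.error: OpenCV(4.12.0) /io/opencv/modules/imgproc/src/shapedescr.cpp:201: error: (-215:Assertion failed) count >= 0 && (depth == CV_32F || depth == CV_32S) in function 'minEnclosingCircle'
```

```bash
python3 - <<'E'
from h import *
from station import ctrl
p,z,P=wrist(ctrl)
d=np.hypot(P[...,0]-.438,P[...,1]-.304);k=(d<.05)&(z>0)
print(k.sum(),np.percentile(P[k][:,2],[5,50,95]) if k.any() else 0)
k=(d<.06)&(z>0)&(P[...,2]>.055)&(P[...,2]<.08)
if k.sum()>5:
    q=np.ascontiguousarray(P[k][:,:2],dtype=np.float32);print(len(q),cv2.minEnclosingCircle(q))
p,z=ctrl.snapshot("top");P=cloud(z,ctrl.camera_model("top"));W=warm(P)
for x in (-.17,-.12,-.08,-.03):
    k=(abs(W[...,0]-x)<.008)&(abs(W[...,1])<.045)&(z>0);print("door z at",x,np.median(W[k][:,2]).round(4))
cv2.imwrite("pics/top1.png",cv2.cvtColor(p,cv2.COLOR_RGB2BGR))
E
```

```text
30844 [0.00048345 0.25214167 0.27097495]
3516 ((0.43781331181526184, 0.30671387910842896), 0.03204026818275452)
door z at -0.17 0.0589
door z at -0.12 0.0617
door z at -0.08 0.061
door z at -0.03 0.0606
```

The door is fully down and level, with its z at 59–62 mm along its length. The wrist camera confirms the cup at (0.438, 0.306). Next I grasp it.

Request:
move_arm:
  series:
    - [8.5,0.35,-0.3,-3,0]
    - [8.5,0.35,-0.3,-7,0]
    - [8.5,0.35,-0.3,-11,0]
    - [8.5,0.35,-0.3,-14,0]
    - [8.5,0.35,-0.3,-15.1,0]

```text
clock: 7.3
position: [0.4369, 0.2986, 0.1929]
ee_rot: [[-0.058, -0.998, -0.003], [-0.998, 0.058, -0.004], [0.004, 0.003, -1.0]]
ft_force: [-0.4, -0.7, 0.3]
opening: 0.996
finger_force: 0.0
```

Request:
move_arm:
  series:
    - [8.5,0,0,0,0]
    - [5.5,0,0,0,0]
    - [5.5,0,0,0,0]
    - [5.5,0,0,0,0]
    - [5.5,0,0,0,0]
  newtons: 30

```text
clock: 7.8
position: [0.4383, 0.301, 0.1976]
ee_rot: [[-0.057, -0.998, 0.002], [-0.998, 0.057, 0.002], [-0.002, -0.002, -1.0]]
ft_force: [0.3, -0.9, 7.3]
opening: 0.729
finger_force: 33.0
```

Request:
move_arm:
  series:
    - [5.5,0,0,0,0]
    - [5.5,0,0,0,0]
    - [5.5,0,0,1,0]
    - [5.5,0,0,2.5,0]
    - [5.5,0,0,4,0]

```text
clock: 8.3
position: [0.4376, 0.3004, 0.2369]
ee_rot: [[-0.057, -0.998, -0.0], [-0.998, 0.057, 0.0], [-0.0, 0.0, -1.0]]
ft_force: [-0.7, 0.2, -1.7]
opening: 0.729
finger_force: 33.5
```

Request:
move_arm:
  series:
    - [5.5,0,0,3,0]
    - [5.5,0,0,6,0]
    - [5.5,0.5,-2,9,0]
    - [5.5,1,-5,9.5,0]
    - [5.5,2,-8,9.5,0]

```text
clock: 8.8
position: [0.4575, 0.2199, 0.3333]
ee_rot: [[-0.056, -0.998, 0.003], [-0.998, 0.056, 0.003], [-0.003, -0.002, -1.0]]
ft_force: [0.1, 0.6, -2.5]
opening: 0.731
finger_force: 33.8
```

Request:
move_arm:
  series:
    - [5.5,1,-3.5,0,0]
    - [5.5,2,-7,0,0]
    - [5.5,3,-10.5,0,0]
    - [5.5,4,-14,0,0]
    - [5.5,5,-17,0,0]

```text
clock: 9.3
position: [0.5075, 0.0488, 0.3317]
ee_rot: [[-0.057, -0.998, 0.001], [-0.998, 0.057, 0.001], [-0.001, -0.001, -1.0]]
ft_force: [0.5, 1.4, -2.6]
opening: 0.732
finger_force: 33.8
```

Request:
move_arm:
  series:
    - [5.5,1,-2.5,0,0]
    - [5.5,2,-5,0,0]
    - [5.5,3,-7.3,0,0]
    - [5.5,3,-7.3,0,0]
    - [5.5,3,-7.3,0,0]

```text
clock: 9.8
position: [0.5375, -0.023, 0.3311]
ee_rot: [[-0.059, -0.998, 0.0], [-0.998, 0.059, 0.0], [-0.0, -0.0, -1.0]]
ft_force: [-0.4, 1.2, -2.6]
opening: 0.729
finger_force: 33.8
```

Lower to just above the door (TCP 0.261), then check the contact.

Request:
move_arm:
  series:
    - [5.5,0,0,-2,0]
    - [5.5,0,0,-4,0]
    - [5.5,0,0,-5.5,0]
    - [5.5,0,0,-6.5,0]
    - [5.5,0,0,-6.8,0]

```text
clock: 10.3
position: [0.5374, -0.0219, 0.2621]
ee_rot: [[-0.056, -0.998, -0.001], [-0.998, 0.056, -0.0], [0.0, 0.001, -1.0]]
ft_force: [-0.7, 1.0, -3.1]
opening: 0.732
finger_force: 33.8
```

Request:
move_arm:
  series:
    - [5.5,0,0,-0.1,0]
    - [5.5,0,0,-0.2,0]
    - [5.5,0,0,-0.2,0]
    - [5.5,0,0,-0.2,0]
    - [5.5,0,0,-0.2,0]

```text
clock: 10.8
position: [0.5378, -0.0225, 0.2611]
ee_rot: [[-0.057, -0.998, 0.0], [-0.998, 0.057, 0.0], [-0.0, -0.0, -1.0]]
ft_force: [-1.6, -0.3, -1.4]
opening: 0.729
finger_force: 33.8
```

Request:
move_arm:
  series:
    - [5.5,0,0,-0.1,0]
    - [5.5,0,0,-0.1,0]
    - [5.5,0,0,-0.1,0]

```text
clock: 11.1
position: [0.5378, -0.0225, 0.2598]
ee_rot: [[-0.057, -0.998, 0.0], [-0.998, 0.057, -0.0], [0.0, -0.0, -1.0]]
ft_force: [-2.2, 0.5, -0.9]
opening: 0.73
finger_force: 33.8
```

Request:
move_arm:
  series:
    - [7,0,0,0,0]
    - [8.5,0,0,0,0]
    - [8.5,0,0,0,0]
    - [8.5,0,0,0,0]
    - [8.5,0,0,2,0]

```text
clock: 11.6
position: [0.536, -0.0228, 0.2771]
ee_rot: [[-0.058, -0.998, -0.007], [-0.998, 0.058, -0.001], [0.001, 0.007, -1.0]]
ft_force: [-11.5, 1.4, -6.0]
opening: 0.995
finger_force: 0.0
```

Request:
move_arm:
  series:
    - [8.5,0,0,3,0]
    - [8.5,0,0,7,0]
    - [8.5,-3,0.2,9,0]
    - [8.5,-7,0.4,9,0]
    - [8.5,-10,0.6,9,0]

```text
clock: 12.1
position: [0.4368, -0.0165, 0.3707]
ee_rot: [[-0.057, -0.998, 0.003], [-0.998, 0.057, 0.001], [-0.001, -0.003, -1.0]]
ft_force: [-0.8, -0.2, 0.2]
opening: 0.996
finger_force: 0.0
```

```bash
python3 - <<'E'
from h import *
from station import ctrl
print(ctrl.read_state()["position"].round(4))
for n in("top","side"):
    p,z=ctrl.snapshot(n);W=warm(cloud(z,ctrl.camera_model(n)))
    k=(z>0)&(W[...,2]>.11)&(W[...,2]<.14)&(W[...,0]>-.12)&(W[...,0]<-.02)&(abs(W[...,1])<.07)
    q=W[k];print(n,len(q),q.min(0).round(4) if len(q) else 0,q.max(0).round(4) if len(q) else 0)
cv2.imwrite("pics/side1.png",cv2.cvtColor(p,cv2.COLOR_RGB2BGR))
E
```

```text
[ 0.4368 -0.0165  0.3707]
top 395 [-0.0925 -0.0278  0.1216] [-0.035   0.034   0.1343]
side 279 [-0.0971 -0.0082  0.11  ] [-0.037   0.0395  0.1318]
```

View pics/side1.png

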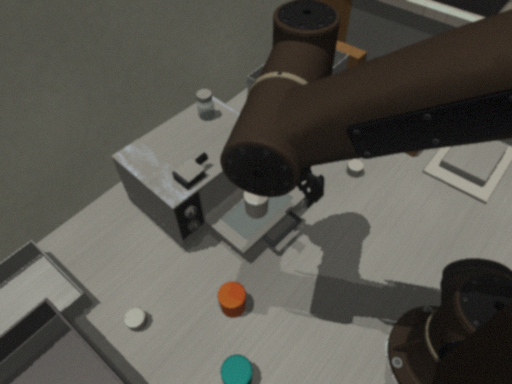

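The side view shows the cup upright on the lowered door at (256,205); everything else is undisturbed. I'll lower behind it and push with the back of the open front finger, slowly.

Request:
move_arm:
  series:
    - [8.5,-0.3,0.3,-4,0]
    - [8.5,-0.3,0.3,-8,0]
    - [8.5,-0.3,0.3,-11,0]
    - [8.5,-0.3,0.3,-12,0]
    - [8.5,-0.3,0.3,-12,0]

```text
clock: 12.7
position: [0.4353, -0.0134, 0.2491]
ee_rot: [[-0.057, -0.998, -0.002], [-0.998, 0.057, -0.001], [0.001, 0.002, -1.0]]
ft_force: [0.5, 0.1, -0.5]
opening: 0.996
finger_force: 0.0
```

Request:
move_arm:
  series:
    - [8.5,0.6,-0.03,0,0]
    - [8.5,1.2,-0.07,0,0]
    - [8.5,1.7,-0.1,0,0]
    - [8.5,2.2,-0.13,0,0]
    - [8.5,2.7,-0.16,0,0]

```text
clock: 13.2
position: [0.4623, -0.0151, 0.2501]
ee_rot: [[-0.057, -0.998, 0.0], [-0.998, 0.057, 0.0], [-0.0, -0.0, -1.0]]
ft_force: [-2.5, -0.2, 0.7]
opening: 0.997
finger_force: 0.8
```

```bash
cat > cup.py <<'E'
from h import *
from station import ctrl
import sys
s=ctrl.read_state();print(warm(s["position"]).round(4),s["ft_force"].round(1))
for n in("top","side"):
    p,z=ctrl.snapshot(n);W=warm(cloud(z,ctrl.camera_model(n)))
    k=(z>0)&(W[...,2]>.07)&(W[...,2]<.138)&(W[...,0]>-.12)&(W[...,0]<.1)&(abs(W[...,1])<.07)&(p.min(-1)>90)
    q=W[k];
    if len(q):print(n,len(q),q.min(0).round(4),q.max(0).round(4))
    cv2.imwrite(f"pics/{n}_{sys.argv[1]}.png",cv2.cvtColor(p,cv2.COLOR_RGB2BGR))
    if n=="side":
        c=cv2.resize(p[100:280,160:340],(720,720//1),interpolation=2)[:600];cv2.imwrite(f"pics/crop_{sys.argv[1]}.png",cv2.convertScaleAbs(cv2.cvtColor(c,cv2.COLOR_RGB2BGR),alpha=1.5,beta=10))
E
python3 cup.py push1
```

```text
[-0.1406  0.0027  0.2501] [-2.5 -0.2  0.7]
top 333 [-0.0693 -0.0273  0.1204] [-0.0216  0.0346  0.1334]
```

View pics/crop_push1.png

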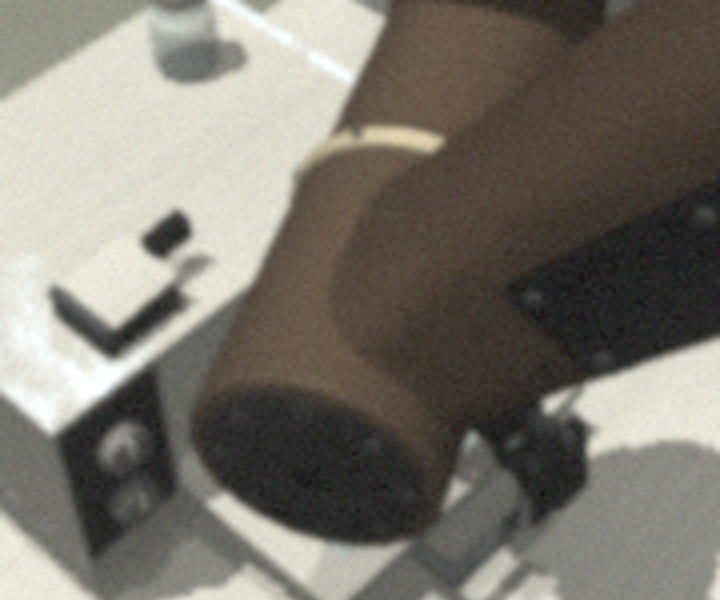

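The side view is blocked by the forearm, so I'll use the top view. The cup front moved from x −35 to −22 mm as planned and the lid height is unchanged. Continuing with a lid tilt check.

Request:
move_arm:
  series:
    - [8.5,0.4,-0.02,0,0]
    - [8.5,0.8,-0.05,0,0]
    - [8.5,1.2,-0.07,0,0]
    - [8.5,1.6,-0.1,0,0]
    - [8.5,2,-0.12,0,0]

```text
clock: 13.8
position: [0.4821, -0.0163, 0.2497]
ee_rot: [[-0.057, -0.998, -0.0], [-0.998, 0.057, -0.0], [0.0, 0.0, -1.0]]
ft_force: [-1.5, -0.4, 1.2]
opening: 0.994
finger_force: 0.8
```

```bash
cat > tilt.py <<'E'
from h import *
from station import ctrl
s=ctrl.read_state();print(warm(s["position"]).round(4),s["ft_force"].round(1))
p,z=ctrl.snapshot("top");W=warm(cloud(z,ctrl.camera_model("top")))
k=(z>0)&(W[...,2]>.105)&(W[...,2]<.15)&(W[...,0]>-.12)&(W[...,0]<.1)&(abs(W[...,1])<.05)&(p.min(-1)>90)
q=W[k];print(len(q),q.min(0).round(4),q.max(0).round(4))
if len(q)>20:
    c=np.linalg.lstsq(np.c_[q[:,:2],np.ones(len(q))],q[:,2],rcond=None)[0];print("tilt deg",np.degrees(c[:2]).round(2))
E
python3 tilt.py
```

```text
[-0.1207  0.0027  0.2497] [-1.5 -0.4  1.2]
230 [-0.0416 -0.0265  0.1211] [-0.0027  0.0354  0.1331]
tilt deg [0.12 0.43]
```

Request:
move_arm:
  series:
    - [8.5,0.4,-0.02,0,0]
    - [8.5,0.8,-0.05,0,0]
    - [8.5,1.2,-0.07,0,0]
    - [8.5,1.6,-0.1,0,0]
    - [8.5,2,-0.12,0,0]

```text
clock: 14.35
position: [0.5022, -0.0175, 0.2498]
ee_rot: [[-0.057, -0.998, 0.0], [-0.998, 0.057, -0.0], [0.0, -0.0, -1.0]]
ft_force: [-2.3, -0.2, 2.3]
opening: 0.999
finger_force: 1.1
```

Request:
move_arm:
  series:
    - [8.5,0.4,-0.02,0,0]
    - [8.5,0.8,-0.05,0,0]
    - [8.5,1.2,-0.07,0,0]
    - [8.5,1.6,-0.1,0,0]
    - [8.5,2,-0.12,0,0]

```text
clock: 14.85
position: [0.5222, -0.0187, 0.2498]
ee_rot: [[-0.057, -0.998, 0.0], [-0.998, 0.057, 0.0], [-0.0, -0.0, -1.0]]
ft_force: [-1.1, 0.8, 0.4]
opening: 0.999
finger_force: 1.8
```

Request:
move_arm:
  series:
    - [8.5,0.3,-0.02,0,0]
    - [8.5,0.6,-0.04,0,0]
    - [8.5,0.9,-0.05,0,0]
    - [8.5,1.2,-0.07,0,0]
    - [8.5,1.5,-0.09,0,0]

```text
clock: 15.35
position: [0.537, -0.0196, 0.2496]
ee_rot: [[-0.057, -0.998, -0.0], [-0.998, 0.057, -0.0], [0.0, 0.0, -1.0]]
ft_force: [-1.6, 0.2, 1.0]
opening: 0.995
finger_force: 1.3
```

Request:
move_arm:
  series:
    - [8.5,0.2,-0.01,0,0]
    - [8.5,0.4,-0.02,0,0]
    - [8.5,0.6,-0.03,0,0]
    - [8.5,0.8,-0.05,0,0]
    - [8.5,0.9,-0.05,0,0]

```text
clock: 15.85
position: [0.5398, -0.0204, 0.2493]
ee_rot: [[-0.058, -0.998, -0.013], [-0.998, 0.058, -0.0], [0.001, 0.013, -1.0]]
ft_force: [-45.5, 12.7, 33.7]
opening: 0.996
finger_force: 11.5
```

```bash
python3 tilt.py
```

```text
[-0.0629  0.0019  0.2493] [-45.5  12.7  33.7]Traceback (most recent call last):
  File "tilt.py", line 6, in <module>
    q=W[k];print(len(q),q.min(0).round(4),q.max(0).round(4))
                        ~~~~~^^^
    return umr_minimum(a, axis, None, out, keepdims, initial, where)
ValueError: zero-size array to reduction operation minimum which has no identity
```

Contact at tool x −63 mm: something on the gripper is wider than expected. I'll back off at once and measure the open gripper's profile with the wrist depth.

Request:
move_arm:
  series:
    - [8.5,-1.2,0.07,0,0]
    - [8.5,-1.5,0.09,0,0]
    - [8.5,-1.5,0.09,0,0]

```text
clock: 16.2
position: [0.531, -0.019, 0.25]
ee_rot: [[-0.057, -0.998, 0.001], [-0.998, 0.057, 0.0], [-0.0, -0.001, -1.0]]
ft_force: [0.2, 0.2, -0.5]
opening: 0.995
finger_force: 0.0
```

```bash
python3 - <<'E'
from h import *
from station import ctrl
s=ctrl.read_state();p,z,P=wrist(ctrl);print(warm(s["position"]).round(4),s["ft_force"].round(1))
Q=(P-s["position"])@s["ee_rot"]  # tool frame
for a in range(20,180,10):
    k=(z>0)&(z<.25)&(abs(Q[...,0])<.06)&(Q[...,2]*1000>=a)&(Q[...,2]*1000<a+10)&(abs(Q[...,1])<.075)
    q=Q[k]
    if len(q):print(a,len(q),"y",q[:,1].min().round(3),q[:,1].max().round(3),"x",q[:,0].min().round(3),q[:,0].max().round(3))
c=cv2.convertScaleAbs(cv2.cvtColor(p,cv2.COLOR_RGB2BGR),alpha=1.5,beta=15);cv2.imwrite("pics/wr1.png",c)
E
```

```text
[-0.0718  0.0028  0.25  ] [ 0.2  0.2 -0.5]
70 4061 y -0.058 0.059 x 0.011 0.021
80 10493 y -0.067 0.068 x -0.001 0.021
90 10459 y -0.073 0.073 x -0.012 0.019
100 9610 y -0.075 0.074 x -0.013 0.018
110 2400 y -0.074 0.074 x -0.013 0.015
120 2932 y -0.075 0.056 x -0.006 0.023
130 2312 y -0.075 0.056 x -0.011 0.023
140 1973 y -0.075 0.056 x -0.012 0.022
150 1353 y -0.075 0.054 x -0.011 0.022
160 541 y -0.075 0.043 x -0.006 0.021
170 441 y -0.075 -0.064 x -0.007 0.021
```

View pics/wr1.png

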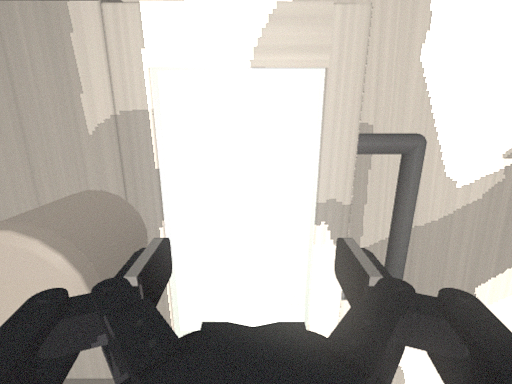

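The wrist view shows the door with its bar at (395,200) and the cup at (70,260). Both knuckles bulge to about ±75 mm at 80–115 mm below the TCP, and they caught the ceiling edge. At a TCP height of about 0.232 they pass below the ceiling. I'll check the cup first.

```bash
cat > wc.py <<'E'
from h import *
from station import ctrl
s=ctrl.read_state();p,z,P=wrist(ctrl);W=warm(P);print(warm(s["position"]).round(4),s["ft_force"].round(1))
b=(z>0)&(p.mean(-1)>60)&(W[...,0]>-.1)&(abs(W[...,1])<.06)&(W[...,2]<.15)
for a in range(65,140,8):
    q=W[b&(W[...,2]*1000>=a)&(W[...,2]*1000<a+8)]
    if len(q)>10:print(a,len(q),"x",np.percentile(q[:,0],[1,99]).round(3),"y",np.percentile(q[:,1],[1,99]).round(3))
q=W[b&(W[...,2]>.07)];print("zmax",np.percentile(q[:,2],[95,99]).round(3))
Q=(P-s["position"])@s["ee_rot"];d=(z>0)&(p.mean(-1)<60)&(Q[...,2]<.12)&(abs(Q[...,1])<.12);print("knuckle y",Q[d][:,1].min().round(3),Q[d][:,1].max().round(3))
E
python3 wc.py
```

```text
[-0.0714  0.0028  0.2499] [-0.  -0.4  0.4]
65 582 x [-0.007  0.031] y [-0.024  0.009]
73 652 x [-0.007  0.03 ] y [-0.024  0.006]
81 756 x [-0.007  0.032] y [-0.025  0.004]
89 924 x [-0.026  0.031] y [-0.025  0.004]
97 1157 x [-0.026  0.032] y [-0.025  0.004]
105 1408 x [-0.026  0.031] y [-0.026  0.003]
113 1472 x [-0.027  0.026] y [-0.027 -0.   ]
121 5670 x [-0.026  0.027] y [-0.026  0.01 ]
129 78 x [-0.004  0.023] y [-0.022  0.003]
137 27 x [-0.021  0.003] y [-0.009  0.015]
zmax [0.128 0.129]
knuckle y -0.075 0.075
```

The cup is upright with its rear edge at x −7 mm, so about 12 mm more is needed. Back up, lower, push.

Request:
move_arm:
  series:
    - [8.5,-1,0.06,0,0]
    - [8.5,-2.2,0.13,0,0]
    - [8.5,-2.2,0.13,-1,0]
    - [8.5,-2.2,0.13,-1.8,0]
    - [8.5,-2.2,0.13,-1.8,0]

```text
clock: 16.8
position: [0.5083, -0.0179, 0.2304]
ee_rot: [[-0.057, -0.998, -0.002], [-0.998, 0.057, -0.001], [0.001, 0.002, -1.0]]
ft_force: [0.2, -0.0, 0.3]
opening: 0.992
finger_force: 0.0
```

Request:
move_arm:
  series:
    - [8.5,0.4,-0.02,0,0]
    - [8.5,0.8,-0.05,0,0]
    - [8.5,1.1,-0.07,0,0]
    - [8.5,1.4,-0.08,0,0]
    - [8.5,1.7,-0.1,0,0]

```text
clock: 17.3
position: [0.526, -0.0189, 0.2317]
ee_rot: [[-0.057, -0.998, -0.0], [-0.998, 0.057, -0.0], [0.0, 0.0, -1.0]]
ft_force: [-1.3, 0.4, 0.2]
opening: 0.998
finger_force: 0.0
```

```bash
python3 wc.py
```

```text
[-0.0768  0.0026  0.2317] [-1.3  0.4  0.2]
65 953 x [-0.002  0.034] y [-0.025  0.017]
73 1201 x [-0.032  0.036] y [-0.025  0.014]
81 1401 x [-0.032  0.031] y [-0.025  0.011]
89 1650 x [-0.032  0.028] y [-0.026  0.01 ]
97 1666 x [-0.032  0.022] y [-0.025  0.006]
105 1465 x [-0.032  0.016] y [-0.024 -0.003]
113 996 x [-0.001  0.011] y [-0.021 -0.007]
121 766 x [-0.026  0.005] y [-0.017  0.014]
129 46 x [-0.091 -0.012] y [-0.011  0.015]
137 19 x [-0.1   -0.055] y [-0.015 -0.009]
zmax [0.124 0.128]
knuckle y -0.078 0.074
```

Request:
move_arm:
  series:
    - [8.5,0.2,-0.01,0,0]
    - [8.5,0.4,-0.02,0,0]
    - [8.5,0.6,-0.03,0,0]
    - [8.5,0.8,-0.05,0,0]
    - [8.5,1,-0.06,0,0]

```text
clock: 17.85
position: [0.536, -0.0195, 0.2317]
ee_rot: [[-0.057, -0.998, -0.0], [-0.998, 0.057, -0.0], [0.0, 0.0, -1.0]]
ft_force: [-0.5, -0.3, 0.4]
opening: 1.0
finger_force: 0.2
```

```bash
python3 wc.py
```

```text
[-0.0668  0.0027  0.2317] [-0.5 -0.3  0.4]
65 980 x [0.008 0.045] y [-0.026  0.017]
73 1201 x [-0.022  0.045] y [-0.026  0.014]
81 1415 x [-0.022  0.042] y [-0.026  0.011]
89 1640 x [-0.022  0.038] y [-0.027  0.01 ]
97 1705 x [-0.022  0.031] y [-0.026  0.006]
105 1501 x [-0.022  0.026] y [-0.025 -0.003]
113 1051 x [0.009 0.021] y [-0.022 -0.007]
121 853 x [-0.016  0.015] y [-0.018  0.014]
129 49 x [-0.094  0.011] y [-0.015  0.015]
137 23 x [-0.092 -0.055] y [-0.015 -0.009]
zmax [0.125 0.128]
knuckle y -0.077 0.075
```

Request:
move_arm:
  series:
    - [8.5,0.2,-0.01,0,0]
    - [8.5,0.4,-0.02,0,0]
    - [8.5,0.6,-0.03,0,0]
    - [8.5,0.8,-0.05,0,0]

```text
clock: 18.3
position: [0.544, -0.0199, 0.2317]
ee_rot: [[-0.057, -0.998, -0.0], [-0.998, 0.057, -0.0], [0.0, 0.0, -1.0]]
ft_force: [-2.2, 0.2, 0.3]
opening: 0.995
finger_force: 0.4
```

```bash
python3 wc.py | head -4; python3 -c "
from h import *
print(world(-.17,0),world(-.007,0),world(.04,.071))"
```

```text
[-0.0588  0.0026  0.2317] [-2.2  0.2  0.3]
65 974 x [0.016 0.053] y [-0.026  0.017]
73 1204 x [-0.013  0.053] y [-0.026  0.014]
81 1419 x [-0.014  0.05 ] y [-0.027  0.011]
[ 0.43278876 -0.01609563] [ 0.59551189 -0.02559217] [0.64656859 0.04254896]
```

The cup is 16 mm inside the mouth, upright. Now I back off to the bar and close the door.

Request:
move_arm:
  series:
    - [8.5,-3,0.15,0,0]
    - [8.5,-6,0.25,3,0]
    - [2.8,-9,0.32,6,0]
    - [2.8,-10.9,0.35,7,0]
    - [2.8,-10.9,0.35,7,0]

```text
clock: 18.85
position: [0.4334, -0.0165, 0.3038]
ee_rot: [[-0.057, -0.998, 0.004], [-0.998, 0.057, 0.002], [-0.002, -0.004, -1.0]]
ft_force: [0.2, 0.2, 0.6]
opening: 0.508
finger_force: 0.0
```

Request:
move_arm:
  series:
    - [2.8,0,0,0,0]
    - [2.8,0,0,0,0]
    - [2.8,0,0,0,0]

```text
clock: 19.15
position: [0.4354, -0.0164, 0.3011]
ee_rot: [[-0.057, -0.998, -0.001], [-0.998, 0.057, -0.001], [0.001, 0.001, -1.0]]
ft_force: [-0.2, -0.3, -0.7]
opening: 0.329
finger_force: 0.0
```

Request:
move_arm:
  series:
    - [2.8,0,0,-3,0]
    - [2.8,0,0,-6,0]
    - [2.8,0,0,-8,0]
    - [2.8,0,0,-9.1,0]
    - [2.8,0,0,-9.1,0]

```text
clock: 19.65
position: [0.4345, -0.0168, 0.2086]
ee_rot: [[-0.058, -0.998, -0.005], [-0.998, 0.058, -0.002], [0.002, 0.004, -1.0]]
ft_force: [-0.7, 0.2, 0.6]
opening: 0.329
finger_force: 0.0
```

Request:
move_arm:
  series:
    - [0.5,0,0,0,0]
    - [0.5,0,0,0,0]
    - [0.5,0,0,0,0]
    - [0.5,0,0,0,0]
    - [0.5,0,0,0,0]
  newtons: 50

```text
clock: 20.15
position: [0.4364, -0.0164, 0.2119]
ee_rot: [[-0.057, -0.998, 0.004], [-0.998, 0.057, 0.001], [-0.001, -0.004, -1.0]]
ft_force: [6.4, -6.7, -5.3]
opening: 0.117
finger_force: 48.6
```

Request:
move_arm:
  series:
    - [0.5,0.01,0,1.48,0]
    - [0.5,0.14,-0.01,2.96,0]
    - [0.5,0.4,-0.02,4.42,0]
    - [0.5,0.79,-0.05,5.86,0]
    - [0.5,1.3,-0.08,7.25,0]

```text
clock: 20.65
position: [0.4491, -0.0172, 0.2848]
ee_rot: [[-0.057, -0.998, 0.004], [-0.998, 0.057, 0.001], [-0.001, -0.004, -1.0]]
ft_force: [8.7, -3.0, -9.6]
opening: 0.118
finger_force: 48.6
```

Request:
move_arm:
  series:
    - [0.5,0.63,-0.04,1.34,0]
    - [0.5,1.37,-0.08,2.63,0]
    - [0.5,2.23,-0.13,3.84,0]
    - [0.5,3.17,-0.18,4.98,0]
    - [0.5,4.22,-0.25,6.02,0]

```text
clock: 21.15
position: [0.4885, -0.0197, 0.3434]
ee_rot: [[-0.058, -0.998, -0.004], [-0.998, 0.058, 0.001], [-0.001, 0.004, -1.0]]
ft_force: [-7.8, 6.9, -2.0]
opening: 0.119
finger_force: 48.7
```

Request:
move_arm:
  series:
    - [0.5,1.15,-0.07,0.96,0]
    - [0.5,2.36,-0.14,1.8,0]
    - [0.5,3.64,-0.21,2.54,0]
    - [0.5,4.99,-0.29,3.17,0]
    - [0.5,6.38,-0.37,3.67,0]

```text
clock: 21.65
position: [0.5527, -0.0235, 0.3827]
ee_rot: [[-0.057, -0.998, -0.001], [-0.998, 0.057, 0.0], [-0.0, 0.001, -1.0]]
ft_force: [-12.1, 5.0, 14.5]
opening: 0.122
finger_force: 51.4
```

Request:
move_arm:
  series:
    - [0.5,1.44,-0.08,0.38,0]
    - [0.5,2.89,-0.17,0.63,0]
    - [0.5,3.9,-0.23,0.72,0]
    - [0.5,4.37,-0.25,0.76,0]
    - [0.5,4.37,-0.25,0.76,0]

```text
clock: 22.15
position: [0.598, -0.026, 0.3899]
ee_rot: [[-0.057, -0.998, 0.002], [-0.998, 0.057, 0.0], [-0.0, -0.002, -1.0]]
ft_force: [-1.5, -0.4, 5.5]
opening: 0.122
finger_force: 52.8
```

Request:
move_arm:
  series:
    - [0.5,0.15,0,0,0]
    - [0.5,0.3,0,0,0]
    - [0.5,0.3,0,0,0]

```text
clock: 22.45
position: [0.5999, -0.0261, 0.3899]
ee_rot: [[-0.057, -0.998, 0.0], [-0.998, 0.057, -0.0], [0.0, -0.0, -1.0]]
ft_force: [-5.8, 1.9, 8.6]
opening: 0.121
finger_force: 53.1
```

Request:
move_arm:
  series:
    - [2.8,-0.3,0,0,0]
    - [2.8,-0.3,0,0,0]
    - [2.8,-0.3,0,0,0]
    - [2.8,-0.3,0,3,0]
    - [2.8,-0.3,0,6,0]

```text
clock: 22.95
position: [0.5974, -0.026, 0.4477]
ee_rot: [[-0.057, -0.998, -0.002], [-0.998, 0.057, -0.001], [0.001, 0.002, -1.0]]
ft_force: [1.2, 0.5, 1.0]
opening: 0.327
finger_force: 0.0
```

```bash
cat > bar.py <<'E'
from h import *
from station import ctrl
s=ctrl.read_state();p,z,P=wrist(ctrl);W=warm(P);print(s["position"].round(4),warm(s["position"]).round(4),s["opening"])
q=W[(z>0)&(W[...,0]>-.09)&(W[...,0]<.012)&(abs(W[...,1])<.048)&(abs(W[...,2]-.232)<.012)];
if len(q):print("wrist bar",len(q),np.percentile(q,[2,50,98],axis=0).round(4).tolist())
p,z=ctrl.snapshot("top");W=warm(cloud(z,ctrl.camera_model("top")))
q=W[(z>0)&(W[...,0]>-.09)&(W[...,0]<.012)&(abs(W[...,1])<.06)&(abs(W[...,2]-.232)<.017)];
if len(q):print("top bar",len(q),q.min(0).round(4),q.max(0).round(4))
q=W[(z>0)&(W[...,0]>.0)&(W[...,0]<.1)&(W[...,1]>.04)&(W[...,1]<.15)&(W[...,2]>.208)&(W[...,2]<.4)];
if len(q):print("flap",len(q),q.min(0).round(4),q.max(0).round(4))
E
python3 bar.py
```

```text
[ 0.5974 -0.026   0.4477] [-5.100e-03 -3.000e-04  4.477e-01] 0.32693224115184466
wrist bar 2197 [[-0.0084, -0.0465, 0.2334], [-0.0025, -0.0059, 0.2373], [0.003, 0.0459, 0.2391]]
top bar 63 [-0.009  -0.0568  0.2154] [0.0015 0.0541 0.2412]
```

The bar now sits 5 mm further in than at the start, so the door is pressed against its stop. Next is the flap: move above the tab and measure it.

Request:
move_arm:
  series:
    - [4,1,1.5,2,0]
    - [4,2.5,3,2,0]
    - [4,4,5,2,0]
    - [4,5.1,6.4,2,0]
    - [4,5.1,6.4,2,0]

```text
clock: 23.55
position: [0.6497, 0.0397, 0.4665]
ee_rot: [[-0.056, -0.998, -0.001], [-0.998, 0.056, -0.0], [0.0, 0.001, -1.0]]
ft_force: [1.1, -0.3, -1.0]
opening: 0.466
finger_force: 0.0
```

```bash
cat > tab.py <<'E'
from h import *
from station import ctrl
s=ctrl.read_state();p,z,P=wrist(ctrl);W=warm(P);print(s["position"].round(4),warm(s["position"]).round(4),s["opening"])
b=(z>0)&(W[...,0]>0)&(W[...,0]<.09)&(W[...,1]>.04)&(W[...,1]<.15)&(W[...,2]>.208)&(W[...,2]<.25)
dark=p.mean(-1)<70
for n,k in(("tab",b&dark),("plate",b&~dark)):
    q=W[k];print(n,len(q),np.percentile(q,[1,50,99],axis=0).round(4).tolist() if len(q) else "")
cv2.imwrite("pics/tabw.png",cv2.convertScaleAbs(cv2.cvtColor(p,cv2.COLOR_RGB2BGR),alpha=1.4,beta=15))
E
python3 tab.py
```

```text
[0.6497 0.0397 0.4665] [0.0433 0.0683 0.4665] 0.46574971553749533
tab 923 [[0.0003, 0.041, 0.2088], [0.0427, 0.0691, 0.2375], [0.0658, 0.0888, 0.2405]]
plate 3487 [[0.0197, 0.0695, 0.2132], [0.0443, 0.1123, 0.2238], [0.0688, 0.1425, 0.236]]
```

View pics/tabw.png

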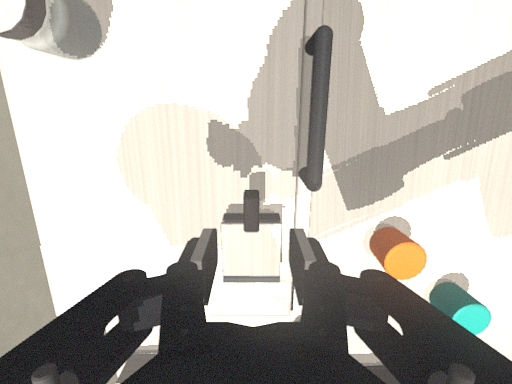

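The wrist view shows the flap plate at (252,245) and the black tab at (251,210), centred between the fingers along the closing axis. The shut door's bar is at (318,110). I'll get the tab's exact y and z.

```bash
python3 - <<'E'
from h import *
from station import ctrl
s=ctrl.read_state();p,z,P=wrist(ctrl);W=warm(P);print(warm(s["position"]).round(4))
k=np.zeros(z.shape,bool);k[180:240,238:266]=1;k&=(p.mean(-1)<60)&(z>0)
q=W[k];print("tab",len(q),np.percentile(q,[2,50,98],axis=0).round(4).tolist())
for n,r in(("plate",(slice(225,275),slice(226,240))),):
    q=W[r].reshape(-1,3);q=q[(q[:,2]>.2)&(q[:,2]<.26)];print(n,np.percentile(q,[2,50,98],axis=0).round(4).tolist())
    c=np.linalg.lstsq(np.c_[q[:,:2],np.ones(len(q))],q[:,2],rcond=None)[0];print(c)
E
```

```text
[0.0427 0.0675 0.4667]
tab 381 [[0.0332, 0.0574, 0.2009], [0.0429, 0.0699, 0.2376], [0.054, 0.0874, 0.2403]]
plate [[0.0536, 0.0862, 0.2215], [0.0593, 0.1088, 0.2243], [0.065, 0.1334, 0.227]]
[ 0.00586347 -0.09699523  0.23448979]
```

Request:
move_arm:
  series:
    - [4,0,-0.25,-3,0]
    - [4,0,-0.25,-6,0]
    - [4,0,-0.25,-7.8,0]
    - [4,0,-0.25,-7.8,0]
    - [4,0,-0.25,-7.8,0]

```text
clock: 24.15
position: [0.6485, 0.0351, 0.3905]
ee_rot: [[-0.057, -0.998, 0.0], [-0.998, 0.057, -0.0], [0.0, -0.0, -1.0]]
ft_force: [0.1, -0.8, 1.1]
opening: 0.463
finger_force: 0.0
```

Request:
move_arm:
  series:
    - [0.6,0,0,0,0]
    - [0.6,0,0,0,0]
    - [0.6,0,0,0,0]
    - [0.6,0,0,0,0]
    - [0.6,0,0,0,0]
  newtons: 30

```text
clock: 24.65
position: [0.6496, 0.0354, 0.3916]
ee_rot: [[-0.057, -0.998, 0.005], [-0.998, 0.057, 0.0], [-0.001, -0.005, -1.0]]
ft_force: [5.9, -2.1, 1.5]
opening: 0.135
finger_force: 34.9
```

Request:
move_arm:
  series:
    - [0.6,0.02,0.29,1.23,0]
    - [0.6,0.05,0.81,2.45,0]
    - [0.6,0.09,1.53,3.56,0]
    - [0.6,0.14,2.44,4.53,0]
    - [0.6,0.2,3.5,5.33,0]

```text
clock: 25.15
position: [0.6516, 0.0707, 0.444]
ee_rot: [[-0.058, -0.998, 0.004], [-0.998, 0.058, 0.0], [-0.001, -0.004, -1.0]]
ft_force: [9.2, -0.7, -7.6]
opening: 0.132
finger_force: 30.6
```

Holding well (opening steady). Continue from 55° to 90°.

Request:
move_arm:
  series:
    - [0.6,0.07,1.18,0.6,0]
    - [0.6,0.14,2.45,0.99,0]
    - [0.6,0.2,3.37,1.12,0]
    - [0.6,0.26,4.43,1.14,0]
    - [0.6,0.26,4.43,1.14,0]

```text
clock: 25.65
position: [0.6542, 0.1153, 0.4564]
ee_rot: [[-0.056, -0.998, 0.005], [-0.998, 0.056, -0.0], [-0.0, -0.005, -1.0]]
ft_force: [6.3, -1.3, 1.7]
opening: 0.132
finger_force: 29.7
```

```bash
cat > flap.py <<'E'
from h import *
from station import ctrl
s=ctrl.read_state();print(warm(s["position"]).round(4),s["opening"].round(3))
for n in("top","side"):
    p,z=ctrl.snapshot(n);W=warm(cloud(z,ctrl.camera_model(n)))
    q=W[(z>0)&(W[...,0]>.015)&(W[...,0]<.07)&(W[...,1]>.085)&(W[...,1]<.19)&(W[...,2]>.205)&(W[...,2]<.31)]
    print(n,len(q))
    for a in range(205,310,12):
        r=q[(q[:,2]*1000>=a)&(q[:,2]*1000<a+12)]
        if len(r)>3:print(" z",a,len(r),"y",np.percentile(r[:,1],[5,50,95]).round(4),"x",np.percentile(r[:,0],[5,95]).round(3))
    if n=="side": cv2.imwrite("pics/flap%d.png"%int(s["clock"]*10),cv2.resize(cv2.convertScaleAbs(cv2.cvtColor(p[80:250,100:300],cv2.COLOR_RGB2BGR),alpha=1.5,beta=10),(700,595),interpolation=2))
E
python3 flap.py; ls pics
```

```text
crop_push1.png
mix.png
side0.png
side1.png
side_push1.png
tabw.png
top0.png
top1.png
top_push1.png
warm.png
wr1.pngTraceback (most recent call last):
  File "flap.py", line 3, in <module>
    s=ctrl.read_state();print(warm(s["position"]).round(4),s["opening"].round(3))
                                                           ^^^^^^^^^^^^^^^^^^
AttributeError: 'float' object has no attribute 'round'
```

Request:
move_arm:
  series:
    - [3.5,0,0,0,0]
    - [3.5,0,0,0,0]
    - [3.5,0,0,0,0]
    - [3.5,0,0,2,0]
    - [3.5,0,0,5,0]

```text
clock: 26.15
position: [0.6527, 0.1148, 0.503]
ee_rot: [[-0.057, -0.998, -0.004], [-0.998, 0.057, -0.001], [0.002, 0.004, -1.0]]
ft_force: [-0.3, 0.5, 0.8]
opening: 0.413
finger_force: 0.0
```

Request:
move_arm:
  series:
    - [3.5,-2,-4,2,0]
    - [3.5,-5,-8,3,0]
    - [3.5,-8,-12,3,0]
    - [3.5,-11,-16,3,0]
    - [3.5,-14,-20,3,0]

```text
clock: 26.65
position: [0.5119, -0.0858, 0.5347]
ee_rot: [[-0.057, -0.998, 0.0], [-0.998, 0.057, 0.0], [-0.0, -0.0, -1.0]]
ft_force: [0.8, 0.2, 1.0]
opening: 0.41
finger_force: 0.0
```

Request:
move_arm:
  series:
    - [3.5,-2,-5,0,0]
    - [3.5,-4,-9,0,0]
    - [3.5,-6,-13,0,0]
    - [3.5,-8,-17,0,0]
    - [3.5,-8,-18,0,0]

```text
clock: 27.15
position: [0.4311, -0.267, 0.5351]
ee_rot: [[-0.06, -0.998, 0.001], [-0.998, 0.06, -0.0], [0.0, -0.001, -1.0]]
ft_force: [0.2, 0.2, 0.1]
opening: 0.41
finger_force: 0.0
```

```bash
sed -i 's/s\["opening"\].round(3)/s["opening"]/' flap.py; python3 flap.py; ls pics | grep flap
```

```text
[-0.157  -0.2506  0.5351] 0.41023676080152394
top 192
 z 205 67 y [0.086  0.0892 0.1361] x [0.02  0.067]
 z 217 18 y [0.1276 0.1356 0.1415] x [0.019 0.065]
 z 229 7 y [0.1347 0.1354 0.1367] x [0.019 0.064]
 z 241 8 y [0.133  0.1339 0.135 ] x [0.022 0.068]
 z 253 4 y [0.1325 0.1327 0.1355] x [0.019 0.039]
 z 265 28 y [0.1314 0.1326 0.1344] x [0.02  0.066]
 z 277 9 y [0.1265 0.1337 0.1416] x [0.038 0.04 ]
 z 289 29 y [0.125  0.1337 0.1422] x [0.038 0.049]
 z 301 22 y [0.128  0.1331 0.1417] x [0.039 0.048]
side 492
 z 205 118 y [0.0899 0.0949 0.1453] x [0.02  0.066]
 z 217 65 y [0.1405 0.1437 0.146 ] x [0.019 0.065]
 z 229 53 y [0.1404 0.1419 0.1434] x [0.02  0.067]
 z 241 58 y [0.139  0.1406 0.1419] x [0.02  0.067]
 z 253 44 y [0.1371 0.1392 0.1406] x [0.02  0.059]
 z 265 46 y [0.1325 0.1374 0.1428] x [0.02  0.067]
 z 277 41 y [0.1333 0.1433 0.148 ] x [0.038 0.05 ]
 z 289 41 y [0.13   0.1409 0.1469] x [0.038 0.048]
 z 301 26 y [0.1302 0.138  0.1445] x [0.039 0.049]
flap271.png
```

The flap is at about 83.5° from the face slope in both views, 6.5° short. I'll re-grip the tab and move it 8.5 mm further.

Request:
move_arm:
  series:
    - [3.5,2,4.5,0,0]
    - [3.5,4,9,0,0]
    - [3.5,6,13.5,0,0]
    - [3.5,8,18,0,0]
    - [3.5,8,18,0,0]

```text
clock: 27.75
position: [0.5156, -0.079, 0.5337]
ee_rot: [[-0.052, -0.999, -0.001], [-0.999, 0.052, 0.001], [-0.001, 0.001, -1.0]]
ft_force: [-0.3, -0.3, 0.2]
opening: 0.411
finger_force: 0.0
```

Request:
move_arm:
  series:
    - [3.5,3.5,5,0,0]
    - [3.5,7,10,0,0]
    - [3.5,10.5,15,0,0]
    - [3.5,14,20,0,0]
    - [3.5,14,20,0,0]

```text
clock: 28.25
position: [0.6544, 0.1187, 0.5341]
ee_rot: [[-0.056, -0.998, -0.0], [-0.998, 0.056, 0.0], [-0.0, 0.0, -1.0]]
ft_force: [0.4, 0.1, -0.2]
opening: 0.407
finger_force: 0.0
```

Request:
move_arm:
  series:
    - [3.5,0,0,-1,0]
    - [3.5,0,0,-2,0]
    - [3.5,0,0,-3,0]
    - [3.5,0,0,-3,0]
    - [3.5,0,0,-3,0]

```text
clock: 28.75
position: [0.6532, 0.1147, 0.5051]
ee_rot: [[-0.058, -0.998, 0.001], [-0.998, 0.058, 0.0], [-0.0, -0.001, -1.0]]
ft_force: [0.6, -0.2, -0.2]
opening: 0.411
finger_force: 0.0
```

Request:
move_arm:
  series:
    - [3.5,0,-0.6,-1.5,0]
    - [3.5,0,-0.6,-3,0]
    - [3.5,0,-0.6,-4.7,0]
    - [3.5,0,-0.6,-4.7,0]
    - [3.5,0,-0.6,-4.7,0]

```text
clock: 29.25
position: [0.6537, 0.1091, 0.4587]
ee_rot: [[-0.058, -0.998, 0.001], [-0.998, 0.058, -0.0], [-0.0, -0.001, -1.0]]
ft_force: [0.4, 0.8, 1.0]
opening: 0.411
finger_force: 0.0
```

Request:
move_arm:
  series:
    - [0.6,0,0,0,0]
    - [0.6,0,0,0,0]
    - [0.6,0,0,0,0]
    - [0.6,0,0,0,0]
    - [0.6,0,0,0,0]
  newtons: 30

```text
clock: 29.75
position: [0.6542, 0.1096, 0.4591]
ee_rot: [[-0.057, -0.998, 0.003], [-0.998, 0.057, 0.0], [-0.001, -0.003, -1.0]]
ft_force: [2.2, 0.4, 6.1]
opening: 0.129
finger_force: 34.4
```

Request:
move_arm:
  series:
    - [0.6,0.02,0.3,0.03,0]
    - [0.6,0.03,0.6,0.05,0]
    - [0.6,0.05,0.85,0.05,0]
    - [0.6,0.05,0.85,0.05,0]
    - [0.6,0.05,0.85,0.05,0]

```text
clock: 30.25
position: [0.6548, 0.1177, 0.4589]
ee_rot: [[-0.057, -0.998, 0.002], [-0.998, 0.057, -0.001], [0.001, -0.002, -1.0]]
ft_force: [4.8, -3.1, 2.8]
opening: 0.131
finger_force: 33.8
```

Request:
move_arm:
  series:
    - [3.5,0,0,0,0]
    - [3.5,0,0,0,0]
    - [3.5,0,0,0,0]
    - [3.5,0,0,2,0]
    - [3.5,0,0,6,0]

```text
clock: 30.75
position: [0.6537, 0.1185, 0.5147]
ee_rot: [[-0.057, -0.998, -0.007], [-0.998, 0.057, -0.002], [0.002, 0.007, -1.0]]
ft_force: [0.5, 0.2, 0.5]
opening: 0.413
finger_force: 0.0
```

Request:
move_arm:
  series:
    - [3.5,-3,-4,2,0]
    - [3.5,-7,-8,2,0]
    - [3.5,-10,-12,2,0]
    - [3.5,-13,-16,2,0]
    - [3.5,-16,-20,2,0]

```text
clock: 31.25
position: [0.4984, -0.0749, 0.5379]
ee_rot: [[-0.056, -0.998, -0.0], [-0.998, 0.056, 0.0], [-0.0, 0.0, -1.0]]
ft_force: [0.4, -1.1, 0.9]
opening: 0.409
finger_force: 0.0
```

Request:
move_arm:
  series:
    - [3.5,-2,-5,0,0]
    - [3.5,-4,-9,0,0]
    - [3.5,-6,-13,0,0]
    - [3.5,-8,-17,0,0]
    - [3.5,-8,-20,0,0]

```text
clock: 31.75
position: [0.4176, -0.2754, 0.5388]
ee_rot: [[-0.058, -0.998, 0.001], [-0.998, 0.058, 0.0], [-0.0, -0.001, -1.0]]
ft_force: [1.7, 0.1, 0.3]
opening: 0.409
finger_force: 0.0
```

```bash
python3 flap.py; ls pics | grep flap
```

```text
[-0.17   -0.2597  0.5388] 0.40887174215620264
top 242
 z 205 68 y [0.0859 0.0893 0.1362] x [0.021 0.065]
 z 217 31 y [0.1349 0.1363 0.137 ] x [0.02  0.067]
 z 229 16 y [0.1362 0.1366 0.1383] x [0.02 0.06]
 z 241 13 y [0.1359 0.1364 0.137 ] x [0.023 0.067]
 z 253 17 y [0.1357 0.136  0.1367] x [0.02  0.065]
 z 265 36 y [0.1347 0.1367 0.1393] x [0.021 0.068]
 z 277 8 y [0.1332 0.1395 0.1469] x [0.038 0.04 ]
 z 289 28 y [0.1321 0.1393 0.1488] x [0.038 0.048]
 z 301 25 y [0.1334 0.1418 0.1488] x [0.039 0.048]
side 447
 z 205 115 y [0.0893 0.0949 0.1452] x [0.02  0.066]
 z 217 58 y [0.1404 0.1441 0.1461] x [0.021 0.065]
 z 229 45 y [0.1419 0.1432 0.1442] x [0.02  0.066]
 z 241 46 y [0.1419 0.1432 0.1438] x [0.02  0.066]
 z 253 35 y [0.1398 0.143  0.1437] x [0.02  0.048]
 z 265 40 y [0.1395 0.1424 0.1512] x [0.02  0.044]
 z 277 40 y [0.1373 0.1486 0.1537] x [0.038 0.047]
 z 289 42 y [0.1367 0.1465 0.1532] x [0.038 0.048]
 z 301 26 y [0.1371 0.1444 0.1515] x [0.039 0.049]
flap271.png
flap317.png
```

The flap is upright within about 1°. Final check of door and scene.

View pics/flap317.png

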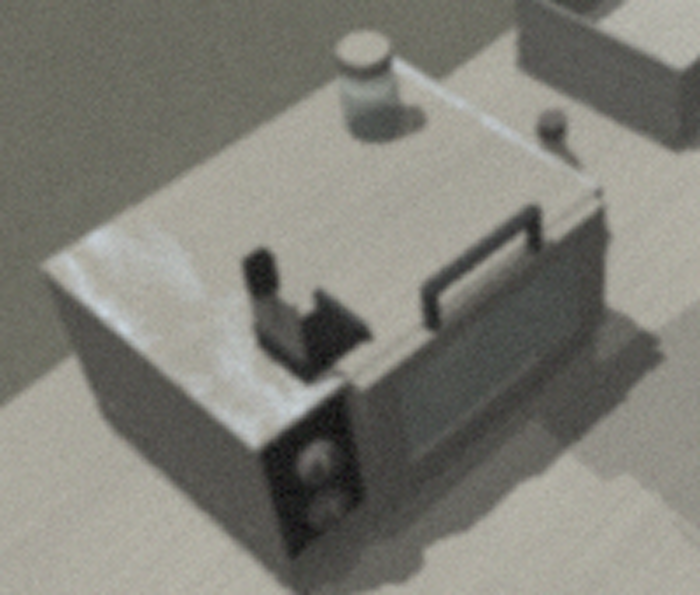

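```bash
python3 - <<'E'
from h import *
from station import ctrl
d=pickle.load(open("d0.pkl","rb"));p1={}
for n in("top","side"):
    p,z=ctrl.snapshot(n);m=d[n][2]
    for lab,zz in(("before",d[n][1]),("now",z)):
        W=warm(cloud(zz,m));q=W[(zz>0)&(abs(W[...,0])<.03)&(abs(W[...,1])<.055)&(abs(W[...,2]-.234)<.008)]
        f=W[(zz>0)&(abs(W[...,0])<.04)&(abs(W[...,1])<.1)&(W[...,2]>.09)&(W[...,2]<.18)]
        c=np.linalg.lstsq(np.c_[f[:,1:],np.ones(len(f))],f[:,0],rcond=None)[0]
        print(n,lab,"bar x",np.median(q[:,0]).round(4),"door face slope deg",np.degrees(c[1]).round(2),len(f))
    g=cv2.absdiff(cv2.cvtColor(p,7),cv2.cvtColor(d[n][0],7))
    if n=="top":
        W=cloud(z,m);W0=cloud(d[n][1],m)
        for nm,c in dict(dA=(118,183),dB=(364,230),orange=(174,232),teal=(133,273),bottle=(326,130),shaker=(283,90),spoon=(401,205)).items():
            s=np.s_[c[1]-18:c[1]+18,c[0]-18:c[0]+18];print(nm,(abs(W[s]-W0[s])[...,2]>.02).sum(),end=" ")
        print()
E
```

```text
top before bar x -0.0095 door face slope deg -3.64 157
top now bar x -0.0036 door face slope deg -1.08 239
dA 14 dB 1296 orange 10 teal 11 bottle 16 shaker 8 spoon 878 
side before bar x -0.0111 door face slope deg -2.61 1207
side now bar x -0.0054 door face slope deg -0.62 1263
```

The picture shows the door shut (bar at (480,260)) and flush, the flap upright with its tab at (260,270), and the shaker in place. Near-zero face slopes confirm the door is shut. dB and the spoon read as changed only because the arm is above them, and they were never approached.

```bash
python3 -c "
from station import ctrl
print(ctrl.job_done())"
```

```text
the job is handed in; nothing more can be done
None
```

I've handed the job in: the soup cup is in the warmer, the door is shut and the vent flap stands upright to within about 1°. One risk: while I pushed the cup in, the gripper's finger linkage caught the warmer's ceiling edge, the wrist force read about 47 N sideways (limit for the gripper's body is 40 N), and I backed off at once.

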